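# Put glued templates to dry: paddle under the weight, the rest in the tray

## Robot

A 6-joint arm with a two-finger parallel gripper is mounted at the origin on the work surface. World frame = base frame: x ahead of the robot, y to its left, z up, the work surface at z = 0. Lengths are in mm, angles in degrees, forces in N, time in s.
With the tool pointing down it reaches from about 300 to 850 mm from the base axis. Payload 4.2 kg.
Tool frame: the origin (TCP) lies on the centre line of the jaws, within the pads' length; the fingertips stand 8 mm ahead of it and the grasp point (between the pads) lies 11 mm behind it; z points along the fingers, y is the line along which they close (so a half turn about z gives the same grasp; the last joint's range is limited). The gripper opens to 91 mm and grips with 3 to 60 N. Pads are 32 mm wide; open, the fingers measure 118 mm over their backs; the gripper's body (76 mm by 178 mm) begins 60 mm behind the grasp point.
Start: joints at [-72.25, 18.312, 89.639, -0, 72.044, -1.146], TCP at [186.219, -544.026, 221.976] pointing down, gripper open.
Joint ranges: [-177.97, 177.97], [-48.28, 115.42], [12.27, 149.76], [-77.06, 257.06], [2.81, 150.46], [-146.56, 146.56]. Speed limits (degrees/s): [147.25, 147.25, 180, 180, 180, 180].

## Interface

Orientations are given as [roll, pitch, yaw] about the fixed x, y, z axes, in that order (R = Rz(yaw) Ry(pitch) Rx(roll)).
In Python, from workcell import telemetry, eyes, ticket gives the robot as it stands. The module is installed in compiled form; this text tells all that it offers.
- The arm moves only by the shell command python3 -m crank 'ROWS' [OPENING] [FORCE]. ROWS is JSON, a list of rows, each an object of numbers: "dx", "dy", "dz": the shift along the world's x, y, z normalised to -1 to 1, where 1 is 80 cm; "yaw": the turn about the world's z normalised to -1 to 1, where 1 is 5 degrees. A call has 1 to 10 rows; each row shifts and turns the commanded pose from where the row before left it; what a row does not reach is not made up. A row lasts 1/8 s, in which the tool goes at most 62.5 mm and 10.7 degrees, less where a joint would pass 70% of its speed; a pose out of reach is approached as far as the arm can. A call with a number of a shift or a turn outside -1 to 1 is refused whole. A call with a gripper value outside its range is refused whole. OPENING is the opening, from 0 (shut) to 1 (fully open), set as the call begins (- or left out, the last holds). The fingers move at their own pace and stop on an object; FORCE is the grip in N (left out, the last holds). Time passes only in rows, so rows that do not move let the fingers close. It gives the time, the measured TCP pose, the force, the opening and the grip force at its end, in the units of the state.
- telemetry.state(): the state, without advancing time (a new reading comes with each control period).
- eyes.grab_frame(name): name is "side" or "top" or "wrist"; returns the picture (480x640x3 uint8, red, green, blue); there is no depth.
- eyes.calibration(name): a dict with "camera_matrix" (3x3 intrinsics, pixels), "k1" (the pictures are not rectified: a ray, as slopes to the right and down, at radius r is drawn at 1 + k1 r^2 times it, then the intrinsics apply), "world_from_camera" (4x4, takes a point from camera to world coordinates). Camera axes: x right, y down, z forward; pixel columns grow to the right and rows downward; lengths in mm; the calibration is good to about 2 mm. A picture is of the moment at which its call begins: read the wrist's pose just before it. calibration takes no time and is no camera call; for the wrist camera it gives the pose at the moment of the call.
- ticket.job_done(): hands the job in; it is judged then, once.
The state is a dict: "time_s": time; "qpos": joint angles; "qvel": joint speeds; "effort": joint torques, N m; "ee_pos": TCP position; "ee_rot": TCP orientation; "force": force on the tool from outside, world axes, zero at the start; "torque": the same for the moment, N m; "gripper_width": finger opening in mm; "gripper_force": force on a finger pad.
Only numpy, scipy, OpenCV 4.12 (cv2) and the standard library are available. Lean on these libraries where they do the work, as an engineer would, in place of code of your own. Each camera call takes 0.05 s, during which the arm holds its last target. There are 200 camera calls.

## Task

The glued plywood pieces are to dry flat. Tilt the weighted box back on its rear edge until it leans on the metal rest behind it, slide the paddle's blade centrally about 25 mm under its front and lower the box so that it presses on the blade, never lifting the box's rear edge off the table. Lay every T-shaped template flat on the floor of a tray compartment of its own, head in the wide pocket (before or after the box, as you like), and leave the other things on the table where they are.

Things in the scene. Friction and masses are not known exactly. Their poses are not given: they have to be found in the camera images.
- box: Weighted plywood box, 70 deep (its x) x 110 wide (its y) x 120 mm high, 0.5 to 1 kg, evenly filled, loose. Origin: centre of the underside; its front faces its -x, its rear edge is at +35 mm x; z up. A round bar handle (12 mm thick, along its y, 84 mm free between two posts 12 x 8 mm) stands on top with its centre 154 mm above the underside and 34 mm above the top. Leaning back (top towards +x) by more than about 28 degrees it stays leaning on the rest behind it.
- box_rear (a point): Middle of the box's rear bottom edge, about which it is tilted.
- rest: Fixed metal lean-back rest behind the box: a sheet 100 mm wide that slopes away from the box, 42 degrees from the vertical, from its foot up to 66 mm height, on two struts that reach 70 mm behind the origin. Origin on the table, where the middle of the box's rear edge stands (the sheet's foot is 3 mm behind it); +x points from the box into the rest, which is the way the box tilts and the way the blade slides in; z up.
- paddle: Plywood paddle, 140 mm long: flat blade 75 long x 60 wide x 5 mm thick (from x = -5 to +70 mm) with a 22 mm wide, 5 mm thick tail to x = -70 and, on the tail, a wooden grip block 60 long (x = -68 to -8 mm) x 20 wide, its top 38 mm above the underside. Origin: centre of the underside; +x points to the blade's tip; z up.
- paddle_tip (a point): Middle of the blade's front edge, at the underside: 70 mm along +x from the paddle's origin.
- tray: Fixed plastic tray with white walls and a grey floor, 139 (its x) x 230 (its y) x 14 mm high with four T-shaped compartments side by side along its y, 56 mm apart, long axis along its x, heads at alternate ends. Floor 4 mm above the table, walls between the compartments rise 10 mm above that floor. Each compartment: head pocket 50 wide x 46 mm long, stem pocket 26 wide x 81 mm long, total 127 mm long. Origin: centre of the underside.
- slot0 (a point): On the floor of tray compartment 0, 4 mm above the table: where the origin of a template lying in it belongs. Its wide (head) pocket is towards the tray's +x, from 17.5 to 63.5 mm from this point; the narrow pocket reaches 63.5 mm the other way.
- slot1 (a point): On the floor of tray compartment 1, 4 mm above the table: where the origin of a template lying in it belongs. Its wide (head) pocket is towards the tray's -x, from 17.5 to 63.5 mm from this point; the narrow pocket reaches 63.5 mm the other way.
- slot2 (a point): On the floor of tray compartment 2, 4 mm above the table: where the origin of a template lying in it belongs. Its wide (head) pocket is towards the tray's +x, from 17.5 to 63.5 mm from this point; the narrow pocket reaches 63.5 mm the other way.
- slot3 (a point): On the floor of tray compartment 3, 4 mm above the table: where the origin of a template lying in it belongs. Its wide (head) pocket is towards the tray's -x, from 17.5 to 63.5 mm from this point; the narrow pocket reaches 63.5 mm the other way.
- template0: T-shaped plywood template, 120 mm long, 6 mm thick: stem 20 wide x 80 mm (x = -60 to +20), head 44 wide x 40 mm (x = +20 to +60); a grip block 40 long (x) x 16 wide (y) stands on its middle, top 40 mm above the underside. About 60 g. All templates are alike; some may be absent. Origin: centre of the underside, below the grip block; +x points to the head.
- template1: T-shaped plywood template, 120 mm long, 6 mm thick: stem 20 wide x 80 mm (x = -60 to +20), head 44 wide x 40 mm (x = +20 to +60); a grip block 40 long (x) x 16 wide (y) stands on its middle, top 40 mm above the underside. About 60 g. All templates are alike; some may be absent. Origin: centre of the underside, below the grip block; +x points to the head.
- template2: T-shaped plywood template, 120 mm long, 6 mm thick: stem 20 wide x 80 mm (x = -60 to +20), head 44 wide x 40 mm (x = +20 to +60); a grip block 40 long (x) x 16 wide (y) stands on its middle, top 40 mm above the underside. About 60 g. All templates are alike; some may be absent. Origin: centre of the underside, below the grip block; +x points to the head.
- template3: T-shaped plywood template, 120 mm long, 6 mm thick: stem 20 wide x 80 mm (x = -60 to +20), head 44 wide x 40 mm (x = +20 to +60); a grip block 40 long (x) x 16 wide (y) stands on its middle, top 40 mm above the underside. About 60 g. All templates are alike; some may be absent. Origin: centre of the underside, below the grip block; +x points to the head.
- tape: Tape measure, white round case 48 mm across, 22 mm high. Leave alone. Origin: underside centre.
- spool_a: Spool, 40 mm across, 50 mm high. Leave alone. Origin: underside centre.
- spool_b: Spool, 40 mm across, 50 mm high. Leave alone. Origin: underside centre.
- shears: Cloth shears, 230 mm long, 12 mm high. Leave alone. Origin: underside centre, at the pivot.

How it is judged (in metres and radians):
On the way, in this order (a step that is already met when the one before it is completed fails the run):
1. the box leans back on its rest (angle between box's own z axis and vertical above 0.58 rad), for 0.3 s.
2. the blade has been slid at least 15 mm under the front of the leaning box (x of paddle_tip in the frame of rest above -0.055 m and y of paddle_tip in the frame of rest between -0.025 and 0.025 m and height (world z) of paddle_tip below 0.012 m and angle between box's own z axis and vertical above 0.5 rad), for 0.3 s.
3. the box is lowered onto the blade (x of paddle_tip in the frame of rest above -0.055 m and y of paddle_tip in the frame of rest between -0.025 and 0.025 m and height (world z) of paddle_tip below 0.012 m and angle between box's own z axis and vertical below 0.2 rad and contact force between box and paddle above 0.4 N), for 0.3 s.
At the end, for the whole second after the job is handed in: Box back at its rest (rear edge within 25 mm, tilt < 0.2 rad), pressing on the flat-lying blade, tip >= 15 mm under the front and within 25 mm of the middle; every template flat (0.05 rad) in a compartment, origin within 8 mm of its slot point; all at rest (all of step 3 and angle between paddle's own z axis and vertical below 0.12 rad and horizontal distance between box_rear and rest below 0.025 m and linear speed of each of box, paddle, template0, template1, template2, template3 below 0.02 m/s and (distance between template0 and slot0 below 0.008 m or distance between template0 and slot1 below 0.008 m or distance between template0 and slot2 below 0.008 m or distance between template0 and slot3 below 0.008 m) and angle between each of template0, template1, template2, template3's own z axis and vertical below 0.05 rad and (distance between template1 and slot0 below 0.008 m or distance between template1 and slot1 below 0.008 m or distance between template1 and slot2 below 0.008 m or distance between template1 and slot3 below 0.008 m) and (distance between template2 and slot0 below 0.008 m or distance between template2 and slot1 below 0.008 m or distance between template2 and slot2 below 0.008 m or distance between template2 and slot3 below 0.008 m) and (distance between template3 and slot0 below 0.008 m or distance between template3 and slot1 below 0.008 m or distance between template3 and slot2 below 0.008 m or distance between template3 and slot3 below 0.008 m)); the robot touches nothing.
It fails at once if the rear edge of the box is lifted more than 25 mm off the table (height (world z) of box_rear above 0.025 m).
It fails at once if a bystander is moved more than 50 mm (distance of any of tape, spool_a, spool_b, shears from where it was at the start of the episode above 0.05 m).
Of template0, template1, template2, template3 only 3 to 4 are there at a start; the rules pass over those that are not, and their reading is None.
At some moment in a run one of template0, template1, template2, template3 may be knocked a few centimetres aside while the robot is not near it.
Once in a run the grip may slacken for a moment while it holds something.
It also fails if it takes over 210 s, if anything falls off the work surface, if the arm or the gripper's body presses on something with over 40 N, if the wrist force passes 120 N, or if a joint passes its speed limit or range.

## Working session

There is one attempt and no reset: what is moved stays moved. The work goes in short steps, Python scripts to look and compute and a shell command to move; the robot and the scene stay as the last step left them, time stands still between calls to the robot, and variables do not carry over. Pictures are saved under pics/ and viewed, at most 14 in all, crops included, and the job is handed in when it is done.

```bash
mkdir -p pics; cat > h.py <<'E'
import numpy as np, cv2
from workcell import telemetry, eyes, ticket
def grab(n,f):
    im=eyes.grab_frame(n); cv2.imwrite('pics/'+f,im[:,:,::-1]); return im
def ray(c,u,v):
    K=np.array(c['camera_matrix']);T=np.array(c['world_from_camera'])
    x,y=(u-K[0,2])/K[0,0],(v-K[1,2])/K[1,1]
    a,b=x,y
    for _ in range(20):
        s=1+c['k1']*(a*a+b*b); a,b=x/s,y/s
    return T[:3,3],T[:3,:3]@np.array([a,b,1])
def pt(c,u,v,z):
    o,d=ray(c,u,v); return o+d*(z-o[2])/d[2]
def proj(c,p):
    K=np.array(c['camera_matrix']);T=np.array(c['world_from_camera'])
    q=T[:3,:3].T@(np.array(p,float)-T[:3,3]);a,b=q[:2]/q[2];s=1+c['k1']*(a*a+b*b)
    return K[0,0]*a*s+K[0,2],K[1,1]*b*s+K[1,2]
E
python3 - <<'E'
from h import *
grab('top','top0.png');grab('side','side0.png')
s=telemetry.state();print(s['time_s'],s['ee_pos'],s['ee_rot'],s['force'])
for n in('top','side','wrist'):print(n,eyes.calibration(n))
E
```

```text
0.1 [ 186.06923606 -543.59652484  221.20880225] [-1.79908835e+02 -5.58721357e-04  1.88942480e+01] [-0.03168063 -0.53113538  0.25523544]
top {'camera_matrix': array([[502.99509816,   0.        , 320.96885331],
       [  0.        , 502.99509816, 235.84459111],
       [  0.        ,   0.        ,   1.        ]]), 'k1': -0.08924198876357477, 'world_from_camera': array([[ 5.48496815e-02, -9.76150145e-01,  2.10053345e-01,
         3.12375531e+02],
       [-9.98488590e-01, -5.28905925e-02,  1.49372611e-02,
        -4.98733407e+01],
       [-3.47116376e-03, -2.10555172e-01, -9.77575813e-01,
         1.11267953e+03],
       [ 0.00000000e+00,  0.00000000e+00,  0.00000000e+00,
         1.00000000e+00]])}
side {'camera_matrix': array([[460.24451556,   0.        , 319.54152759],
       [  0.        , 460.24451556, 233.10962136],
       [  0.        ,   0.        ,   1.        ]]), 'k1': 0.030921087538179994, 'world_from_camera': array([[-9.95320775e-01, -6.30690236e-02,  7.32041895e-02,
         4.56340343e+02],
       [-9.61208165e-02,  7.23621649e-01, -6.83470919e-01,
         5.67269193e+02],
       [-9.86629278e-03, -6.87309251e-01, -7.26297907e-01,
         7.16544986e+02],
       [ 0.00000000e+00,  0.00000000e+00,  0.00000000e+00,
         1.00000000e+00]])}
wrist {'camera_matrix': array([[384.78341511,   0.        , 316.83150392],
       [  0.        , 384.78341511, 238.12490887],
       [  0.        ,   0.        ,   1.        ]]), 'k1': -0.07520972457036215, 'world_from_camera': array([[ 3.23714803e-01, -9.13489794e-01, -2.46465256e-01,
         2.54531289e+02],
       [-9.46150390e-01, -3.13324215e-01, -8.14086933e-02,
        -5.20594292e+02],
       [-2.85752239e-03,  2.59546397e-01, -9.65726412e-01,
         3.84443489e+02],
       [ 0.00000000e+00,  0.00000000e+00,  0.00000000e+00,
         1.00000000e+00]])}
```

View pics/top0.png

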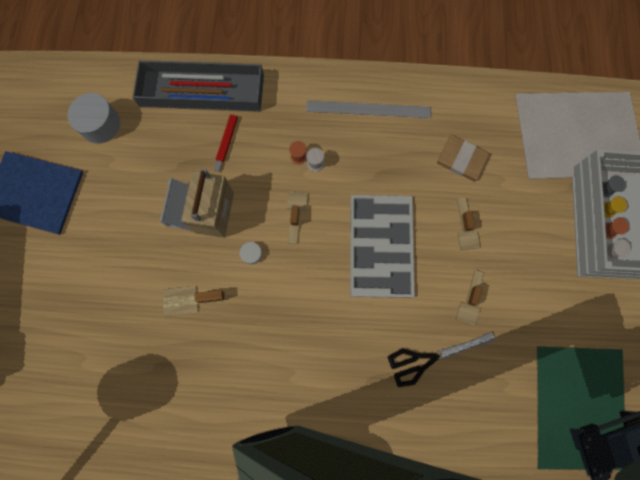

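View pics/side0.png

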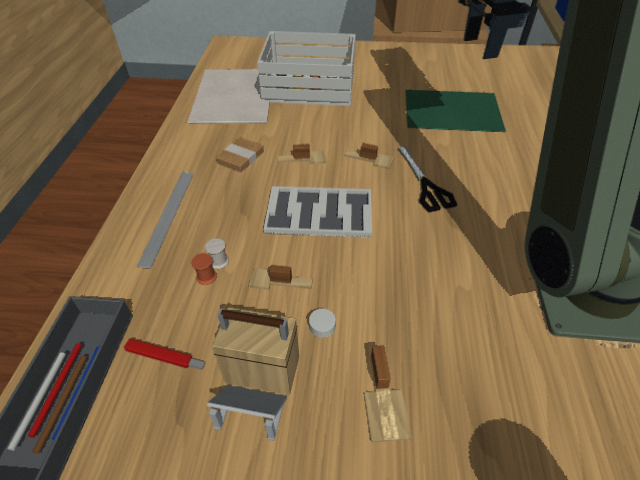

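Top view: tray at (382,247), templates near (295,217), (468,222), (472,297), box (208,205) with its rest to the left, paddle (195,298) with blade to the left, tape (251,252), spools (298,152)/(315,158), shears (430,360). I see no fourth template so far. I'll enlarge the work area.

```bash
python3 - <<'E'
from h import *
im=cv2.imread('pics/top0.png')
cv2.imwrite('pics/c0.png',cv2.resize(im[165:335,150:350],None,fx=3.5,fy=3.5,interpolation=2))
cv2.imwrite('pics/c1.png',cv2.resize(im[180:340,340:510],None,fx=3.7,fy=3.7,interpolation=2))
E
```

```text
(no output)
```

View pics/c0.png

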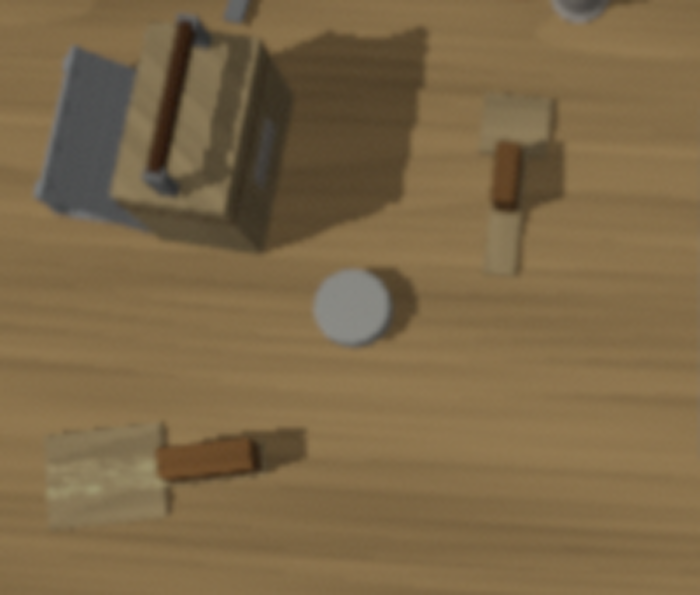

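View pics/c1.png

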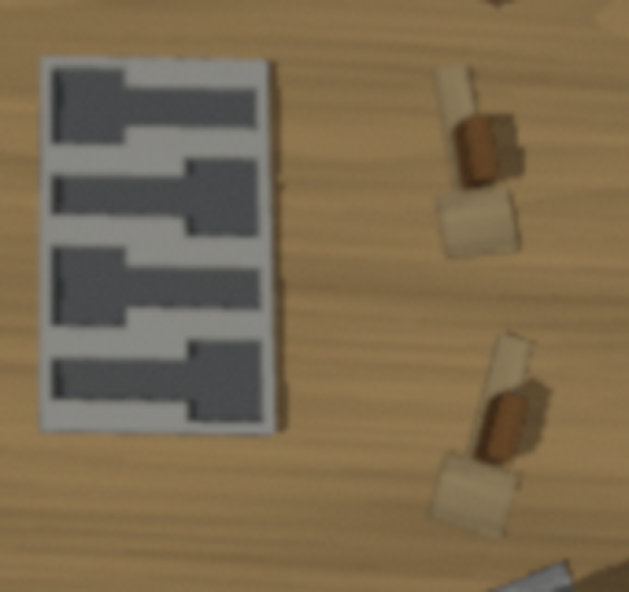

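Crop c0 shows the box and handle, the rest, tape, template A and the paddle. Crop c1 shows the tray, with heads left, right, left, right from top to bottom, and templates B and C with their heads at the bottom. Next I turn the corners into positions.

```bash
python3 - <<'E'
from h import *
c=eyes.calibration('top')
def P(l,o,s,z): return np.array([pt(c,(u+.5)/s-.5+o[0],(v+.5)/s-.5+o[1],z)[:2] for u,v in l])
a=lambda l,z:P(l,(150,165),3.5,z)
b=lambda l,z:P(l,(340,180),3.7,z)
def ax(n,head,tail):
    d=head-tail; print(n,'mid',((head+tail)/2).round(1),'ang',np.degrees(np.arctan2(d[1],d[0])).round(1),'len',np.linalg.norm(d).round(1))
for n,f,q in(('A',a,[(485,92),(552,97),(485,272),(517,275)]),('B',b,[(445,258),(519,248),(436,68),(471,66)]),('C',b,[(430,514),(500,538),(500,332),(533,344)])):
    p=f(q,6);ax(n,p[:2].mean(0),p[2:].mean(0))
p=a([(499,141),(522,143),(518,209),(495,208)],40);print('Agrip',p.mean(0))
t=b([(41,58),(272,58),(276,432),(41,432)],14);print('tray',t.round(1).tolist(),t.mean(0));ax('tray y',(t[0]+t[1])/2,(t[2]+t[3])/2);ax('tray lr',(t[0]+t[3])/2,(t[1]+t[2])/2)
p=a([(147,25),(262,38),(229,217),(112,200)],120);print('box',p.round(1).tolist(),p.mean(0));ax('box',(p[0]+p[3])/2,(p[1]+p[2])/2)
p=a([(183,30),(157,168)],160);ax('bar',p[0],p[1])
p=a([(72,47),(37,197)],66);ax('rest',p[0],p[1])
p=a([(46,437),(47,530),(165,422),(168,513)],5);ax('blade',p[:2].mean(0),p[2:].mean(0))
p=a([(158,449),(160,482),(252,437),(257,470)],38);ax('pgrip',p[:2].mean(0),p[2:].mean(0))
p=a([(352,306)],22);print('tape',p)
E
```

```text
A mid [590.9  27.6] ang -1.6 len 120.2
B mid [ 598.9 -361.4] ang -171.8 len 118.3
C mid [ 432.  -374.9] ang 164.6 len 118.3
Agrip [587.39356354  26.40839557]
tray [[646.3, -95.5], [654.2, -237.8], [424.3, -244.1], [417.1, -105.3]] [ 535.4884618  -170.66837965]
tray y mid [ 535.5 -170.7] ang 2.0 len 229.7
tray lr mid [ 535.5 -170.7] ang 93.1 len 140.8
box [[648.0, 243.2], [643.2, 173.1], [533.1, 181.7], [539.6, 251.8]] [591.00818443 212.43259705]
box mid [591.  212.4] ang 85.4 len 70.3
bar mid [591.4 213.1] ang -4.1 len 82.4
rest mid [600.5 310.4] ang -5.9 len 98.6
blade mid [387.5 270.4] ang 101.0 len 77.2
pgrip mid [398.7 199.7] ang 100.5 len 59.3
tape [[501.68411815 120.77937722]]
```

```bash
python3 -m crank '[{"dx":0.044,"dy":0.03,"dz":-0.01,"yaw":-0.98},{"dx":0.044,"dy":0.03,"dz":-0.01,"yaw":-0.98},{"dx":0.044,"dy":0.03,"dz":-0.01,"yaw":-0.98},{"dx":0.044,"dy":0.03,"dz":-0.01,"yaw":-0.98},{"dx":0.044,"dy":0.03,"dz":-0.01,"yaw":-0.98},{"dx":0.044,"dy":0.03,"dz":-0.01,"yaw":-0.98},{"dx":0.044,"dy":0.03,"dz":-0.01,"yaw":-0.98},{}]' 1 30
python3 - <<'E'
from h import *
grab('top','top1.png');c=eyes.calibration('wrist');im=grab('wrist','w1.png')
import json;json.dump({k:np.array(v).tolist() for k,v in c.items()},open('w1.json','w'))
E
```

```text
validation failed for argument at $[7]...
```

View pics/w1.png

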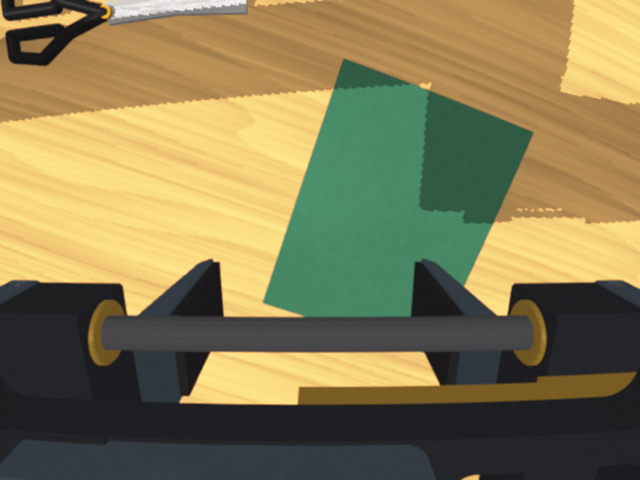

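```bash
python3 -m crank '[{"dx":0.044,"dy":0.03,"dz":-0.01,"yaw":-0.98},{"dx":0.044,"dy":0.03,"dz":-0.01,"yaw":-0.98},{"dx":0.044,"dy":0.03,"dz":-0.01,"yaw":-0.98},{"dx":0.044,"dy":0.03,"dz":-0.01,"yaw":-0.98},{"dx":0.044,"dy":0.03,"dz":-0.01,"yaw":-0.98},{"dx":0.044,"dy":0.03,"dz":-0.01,"yaw":-0.98},{"dx":0.044,"dy":0.03,"dz":-0.01,"yaw":-0.98},{"dz":0}]' 1 30
python3 - <<'E'
from h import *
c=eyes.calibration('wrist');im=grab('wrist','w2.png')
import json;json.dump({k:np.array(v).tolist() for k,v in c.items()},open('w2.json','w'))
E
```

```text
validation failed for argument at $[7]...
```

View pics/w2.png

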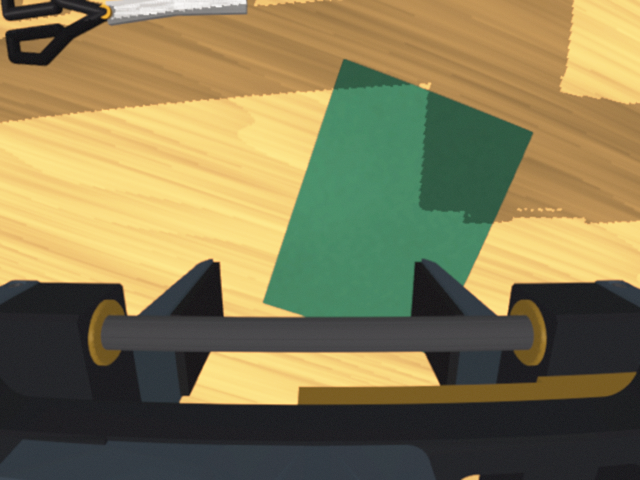

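The arm hasn't moved (same green mat in view); each row probably needs all four keys.

```bash
python3 -m crank '[{"dx":0.044,"dy":0.03,"dz":-0.01,"yaw":-0.98},{"dx":0.044,"dy":0.03,"dz":-0.01,"yaw":-0.98},{"dx":0.044,"dy":0.03,"dz":-0.01,"yaw":-0.98},{"dx":0.044,"dy":0.03,"dz":-0.01,"yaw":-0.98},{"dx":0.044,"dy":0.03,"dz":-0.01,"yaw":-0.98},{"dx":0.044,"dy":0.03,"dz":-0.01,"yaw":-0.98},{"dx":0.044,"dy":0.03,"dz":-0.01,"yaw":-0.98},{"dx":0,"dy":0,"dz":0,"yaw":0}]' 1 30
python3 - <<'E'
from h import *
c=eyes.calibration('wrist');im=grab('wrist','w3.png')
import json;json.dump({k:np.array(v).tolist() for k,v in c.items()},open('w3.json','w'))
E
```

```text
time_s: 1.25
ee_pos: [434.2, -374.2, 165.1]
ee_rot: [-179.9, 0.1, -15.2]
force: [-0.4, -0.5, -0.1]
gripper_width: 91.5
gripper_force: 0.0
```

View pics/w3.png

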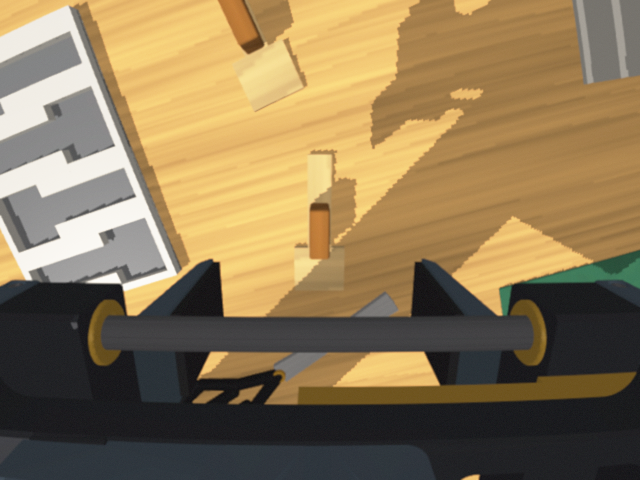

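The wrist view shows template C upright at (320,230) with its grip block at rows 205-258 and its head at the bottom, template B above at (260,55), and the tray on the left.

```bash
cat >> h.py <<'E'
def blocks(im,c,z=40,amin=150):
    h=cv2.cvtColor(im,cv2.COLOR_RGB2HSV)
    m=cv2.inRange(h,(5,150,130),(16,255,255)); m[300:]=0
    m=cv2.morphologyEx(m,cv2.MORPH_OPEN,np.ones((3,3)))
    out=[]
    for k in cv2.findContours(m,cv2.RETR_EXTERNAL,cv2.CHAIN_APPROX_NONE)[0]:
        if cv2.contourArea(k)<amin: continue
        px=cv2.boxPoints(cv2.minAreaRect(k))
        w=np.array([pt(c,u,v,z)[:2] for u,v in px],np.float32)
        (x,y),_,_=r=cv2.minAreaRect(w); b=cv2.boxPoints(r); e=[b[1]-b[0],b[2]-b[1]]
        e.sort(key=np.linalg.norm); L=e[1]
        a=(np.degrees(np.arctan2(L[1],L[0]))+90)%180-90
        print('block px',px.mean(0).round(),'xy',round(x,1),round(y,1),'ang mod180',round(a,1),'size',[round(float(np.linalg.norm(q)),1) for q in e])
def look(f):
    c=eyes.calibration('wrist');im=grab('wrist',f);s=telemetry.state();print('tcp',s['ee_pos'].round(1),s['ee_rot'].round(1));return im,c
E
python3 - <<'E'
from h import *
import json
im=cv2.imread('pics/w3.png')[:,:,::-1].copy();c={k:np.array(v) for k,v in json.load(open('w3.json')).items()}
blocks(im,c)
h=cv2.cvtColor(im,cv2.COLOR_RGB2HSV);print(h[230,320],h[207,320])
f=[pt(c,u,v,6)[:2] for u,v in[(309,151),(334,152),(343,290),(294,287)]];print(np.round(f,1),np.mean(f,0))
E
```

```text
block px [320. 234.] xy 431.2 -375.8 ang mod180 -15.1 size [15.0, 38.4]
block px [238.  18.] xy 594.7 -361.6 ang mod180 8.7 size [15.2, 33.3]
[ 15 177 197] [ 15 181  89]
[[ 493.2 -383.7]
 [ 487.1 -403.3]
 [ 367.1 -380.6]
 [ 381.4 -338.7]] [ 432.18841683 -376.54962657]
```

```bash
python3 -m crank '[{"dx":-0.003,"dy":-0.002,"dz":-0.045,"yaw":0},{"dx":0,"dy":0,"dz":-0.045,"yaw":0},{"dx":0,"dy":0,"dz":-0.045,"yaw":0},{"dx":0,"dy":0,"dz":-0.045,"yaw":0},{"dx":0,"dy":0,"dz":0,"yaw":0}]' 0.6 30
python3 -m crank '[{"dx":0,"dy":0,"dz":0,"yaw":0},{"dx":0,"dy":0,"dz":0,"yaw":0},{"dx":0,"dy":0,"dz":0,"yaw":0},{"dx":0,"dy":0,"dz":0,"yaw":0},{"dx":0,"dy":0,"dz":0.05,"yaw":0},{"dx":0,"dy":0,"dz":0.05,"yaw":0},{"dx":0,"dy":0,"dz":0,"yaw":0}]' 0 30
```

```text
time_s: 1.92
ee_pos: [427.7, -377.1, 20.0]
ee_rot: [-179.9, 0.3, -15.5]
force: [-0.1, -0.1, 0.4]
gripper_width: 54.9
gripper_force: 0.0
time_s: 2.8
ee_pos: [432.0, -379.1, 105.3]
ee_rot: [179.8, -0.4, -15.4]
force: [0.6, -0.3, -1.5]
gripper_width: 15.9
gripper_force: 30.0
```

```bash
python3 -m crank '[{"dx":0.003,"dy":0.031,"dz":0,"yaw":1},{"dx":0.003,"dy":0.031,"dz":0,"yaw":1},{"dx":0.003,"dy":0.031,"dz":0,"yaw":1},{"dx":0.003,"dy":0.031,"dz":0,"yaw":1},{"dx":0.003,"dy":0.031,"dz":0,"yaw":1},{"dx":0.003,"dy":0.031,"dz":0,"yaw":1},{"dx":0.003,"dy":0.031,"dz":0,"yaw":1},{"dx":0.003,"dy":0.031,"dz":0,"yaw":1},{"dx":0,"dy":0,"dz":0,"yaw":1},{"dx":0,"dy":0,"dz":0,"yaw":1}]'
python3 -m crank '[{"dx":0,"dy":0,"dz":0,"yaw":1},{"dx":0,"dy":0,"dz":0,"yaw":1},{"dx":0,"dy":0,"dz":0,"yaw":1},{"dx":0,"dy":0,"dz":0,"yaw":1},{"dx":0,"dy":0,"dz":0,"yaw":1},{"dx":0,"dy":0,"dz":0,"yaw":1},{"dx":0,"dy":0,"dz":0,"yaw":1},{"dx":0,"dy":0,"dz":0,"yaw":1},{"dx":0,"dy":0,"dz":0,"yaw":1},{"dx":0,"dy":0,"dz":0,"yaw":1}]'
python3 -m crank '[{"dx":0,"dy":0,"dz":0,"yaw":0.8},{"dx":0,"dy":0,"dz":0,"yaw":0.8},{"dx":0,"dy":0,"dz":0,"yaw":0},{"dx":0,"dy":0,"dz":0,"yaw":0}]'
python3 - <<'E'
from h import *
im,c=look('w4.png')
for i in range(4):
    print(telemetry.state()['ee_pos']);eyes.grab_frame('wrist')
E
```

```text
time_s: 4.05
ee_pos: [448.6, -178.4, 100.8]
ee_rot: [-179.9, 0.1, 34.8]
force: [-0.7, -0.3, -0.2]
gripper_width: 15.5
gripper_force: 30.0
time_s: 5.3
ee_pos: [448.5, -178.8, 100.8]
ee_rot: [-179.9, -0.0, 84.8]
force: [0.9, 0.3, 0.6]
gripper_width: 15.9
gripper_force: 30.0
time_s: 5.8
ee_pos: [449.0, -179.0, 101.4]
ee_rot: [-179.9, -0.0, 92.5]
force: [0.9, 0.0, -1.3]
gripper_width: 15.9
gripper_force: 30.0
tcp [ 449.1 -179.1  101.6] [-180.    -0.    92.6]
[ 449.14716481 -179.08322447  101.56883941]
[ 449.22409348 -179.13768849  101.68885294]
[ 449.2944181  -179.1636255   101.78473807]
[ 449.3634891  -179.18955424  101.87986776]
```

View pics/w4.png

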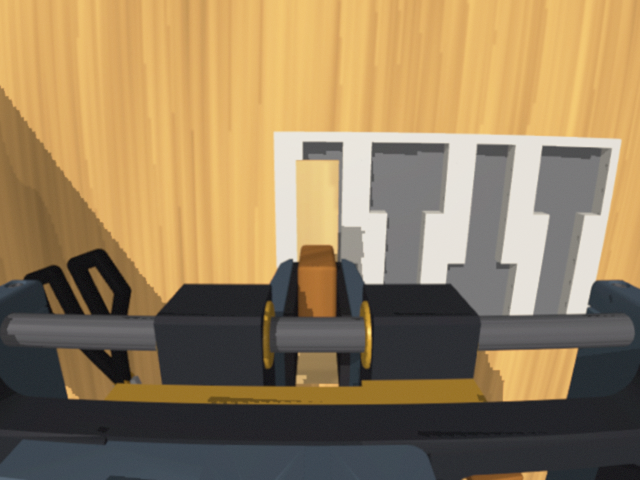

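The wrist view shows the held template, its stem end at (297–339,160), above the tray. The tray's far corners are at (275,132) and (619,140), and the end of the stem pocket is at (303–343,142).

```bash
cat > slot.py <<'E'
from h import *
E
python3 - <<'E'
from h import *
c=eyes.calibration('wrist');s=telemetry.state();print(s['ee_pos'],s['ee_rot'])
z=s['ee_pos'][2]-20.5+6
e=[pt(c,u,v,z)[:2] for u,v in((297,160),(339,161))];print('stem end',z,e,np.mean(e,0))
t=[pt(c,u,v,14)[:2] for u,v in((275,132),(619,140))];print('tray corners',t,np.linalg.norm(t[1]-t[0]))
d=(t[1]-t[0])/np.linalg.norm(t[1]-t[0]);n=np.array([-d[1],d[0]]);m=(t[0]+t[1])/2-69.5*n
print('ang',np.degrees(np.arctan2(d[1],d[0])),'center',m)
for i,k in enumerate((84,28,-28,-84)):print('S',i,m+k*d)
r=[pt(c,u,v,14)[:2] for u,v in((303,142),(343,142.5),(372,142),(446,144),(478,144),(514,145),(541,147),(606,149))]
print('rims',np.round(r,1).tolist())
E
```

```text
[ 449.39126511 -179.20784456  101.9104783 ] [ 1.79999385e+02 -1.05308133e-03  9.25811805e+01]
stem end 87.41047830112984 [array([ 436.6660011 , -117.71873104]), array([ 455.78244632, -117.3084702 ])] [ 446.22422371 -117.51360062]
tray corners [array([ 418.63518035, -105.40389453]), array([647.0249194 , -96.78619451])] 228.55226460345466
ang 2.1608839163735483 center [ 535.450589   -170.54562245]
S 0 [ 619.39085585 -167.37835214]
S 1 [ 563.43067795 -169.48986568]
S 2 [ 507.47050005 -171.60137922]
S 3 [ 451.51032215 -173.71289276]
rims [[436.6, -110.9], [462.0, -110.0], [480.5, -108.8], [528.3, -107.5], [549.3, -106.2], [573.5, -105.3], [592.1, -105.4], [638.7, -103.4]]
```

```bash
python3 -m crank '[{"dx":0.0035,"dy":0.0048,"dz":-0.03,"yaw":0},{"dx":0,"dy":0,"dz":-0.03,"yaw":0},{"dx":0,"dy":0,"dz":-0.02,"yaw":0},{"dx":0,"dy":0,"dz":-0.009,"yaw":0},{"dx":0,"dy":0,"dz":-0.008,"yaw":0},{"dx":0,"dy":0,"dz":0,"yaw":0},{"dx":0,"dy":0,"dz":0,"yaw":0}]'
python3 -m crank '[{"dx":0,"dy":0,"dz":0,"yaw":0},{"dx":0,"dy":0,"dz":0,"yaw":0},{"dx":0,"dy":0,"dz":0.05,"yaw":0},{"dx":0,"dy":0,"dz":0.05,"yaw":0},{"dx":0,"dy":0,"dz":0.05,"yaw":0},{"dx":0,"dy":0,"dz":0,"yaw":0}]' 0.4
python3 - <<'E'
from h import *
im,c=look('w5.png');blocks(im,c,44)
E
```

```text
time_s: 6.92
ee_pos: [452.2, -175.6, 26.5]
ee_rot: [180.0, 0.0, 92.6]
force: [-3.9, 1.0, 14.3]
gripper_width: 15.9
gripper_force: 30.0
time_s: 7.68
ee_pos: [454.3, -176.2, 147.3]
ee_rot: [179.6, 0.2, 92.6]
force: [0.2, -0.9, 0.2]
gripper_width: 36.5
gripper_force: 0.0
tcp [ 453.  -175.7  145.4] [1.798e+02 1.000e-01 9.260e+01]
block px [313. 234.] xy 451.2 -172.2 ang mod180 -87.5 size [14.6, 40.6]
```

```bash
python3 -m crank '[{"dx":0.018,"dy":-0.023,"dz":0,"yaw":-1},{"dx":0.018,"dy":-0.023,"dz":0,"yaw":-1},{"dx":0.018,"dy":-0.023,"dz":0,"yaw":-1},{"dx":0.018,"dy":-0.023,"dz":0,"yaw":-1},{"dx":0.018,"dy":-0.023,"dz":0,"yaw":-1},{"dx":0.018,"dy":-0.023,"dz":0,"yaw":-1},{"dx":0.018,"dy":-0.023,"dz":0,"yaw":-1},{"dx":0.018,"dy":-0.023,"dz":0,"yaw":-1},{"dx":0.018,"dy":-0.023,"dz":0,"yaw":-1},{"dx":0.018,"dy":-0.023,"dz":0,"yaw":-1}]' 0.6
python3 -m crank '[{"dx":0,"dy":0,"dz":0,"yaw":-1},{"dx":0,"dy":0,"dz":0,"yaw":-1},{"dx":0,"dy":0,"dz":0,"yaw":-1},{"dx":0,"dy":0,"dz":0,"yaw":-1},{"dx":0,"dy":0,"dz":0,"yaw":-1},{"dx":0,"dy":0,"dz":0,"yaw":-1},{"dx":0,"dy":0,"dz":0,"yaw":-0.8},{"dx":0,"dy":0,"dz":0,"yaw":0}]'
python3 - <<'E'
from h import *
im,c=look('w6.png');blocks(im,c,40)
E
```

```text
time_s: 8.98
ee_pos: [595.8, -359.5, 141.8]
ee_rot: [-179.8, 0.1, 42.4]
force: [1.1, 0.6, 0.3]
gripper_width: 54.8
gripper_force: 0.0
time_s: 9.98
ee_pos: [595.5, -358.9, 142.2]
ee_rot: [-179.9, 0.2, 8.6]
force: [-0.1, 0.3, -1.1]
gripper_width: 55.1
gripper_force: 0.0
tcp [ 595.6 -359.   142.5] [-1.799e+02  1.000e-01  8.700e+00]
block px [321. 235.] xy 598.4 -361.3 ang mod180 8.7 size [14.5, 38.4]
```

```bash
python3 -m crank '[{"dx":0.0035,"dy":-0.003,"dz":-0.045,"yaw":0},{"dx":0,"dy":0,"dz":-0.045,"yaw":0},{"dx":0,"dy":0,"dz":-0.04,"yaw":0},{"dx":0,"dy":0,"dz":-0.022,"yaw":0},{"dx":0,"dy":0,"dz":0,"yaw":0}]' 0.6 30
python3 -m crank '[{"dx":0,"dy":0,"dz":0,"yaw":0},{"dx":0,"dy":0,"dz":0,"yaw":0},{"dx":0,"dy":0,"dz":0,"yaw":0},{"dx":0,"dy":0,"dz":0,"yaw":0},{"dx":0,"dy":0,"dz":0.05,"yaw":0},{"dx":0,"dy":0,"dz":0.05,"yaw":0},{"dx":0,"dy":0,"dz":0,"yaw":0}]' 0 30
```

```text
time_s: 10.65
ee_pos: [598.3, -361.3, 21.2]
ee_rot: [-179.9, 0.1, 8.6]
force: [-0.3, -0.5, 0.9]
gripper_width: 54.5
gripper_force: 0.0
time_s: 11.52
ee_pos: [601.1, -363.1, 107.0]
ee_rot: [179.7, -0.4, 8.6]
force: [0.0, -0.9, -0.7]
gripper_width: 15.6
gripper_force: 30.0
```

```bash
python3 -m crank '[{"dx":-0.0044,"dy":0.024,"dz":0,"yaw":1},{"dx":-0.0044,"dy":0.024,"dz":0,"yaw":1},{"dx":-0.0044,"dy":0.024,"dz":0,"yaw":1},{"dx":-0.0044,"dy":0.024,"dz":0,"yaw":1},{"dx":-0.0044,"dy":0.024,"dz":0,"yaw":1},{"dx":-0.0044,"dy":0.024,"dz":0,"yaw":1},{"dx":-0.0044,"dy":0.024,"dz":0,"yaw":1},{"dx":-0.0044,"dy":0.024,"dz":0,"yaw":1},{"dx":-0.0044,"dy":0.024,"dz":0,"yaw":1},{"dx":-0.0044,"dy":0.024,"dz":0,"yaw":1}]'
python3 -m crank '[{"dx":0,"dy":0,"dz":0,"yaw":1},{"dx":0,"dy":0,"dz":0,"yaw":1},{"dx":0,"dy":0,"dz":0,"yaw":1},{"dx":0,"dy":0,"dz":0,"yaw":1},{"dx":0,"dy":0,"dz":0,"yaw":1},{"dx":0,"dy":0,"dz":0,"yaw":1},{"dx":0,"dy":0,"dz":0,"yaw":0.7},{"dx":0,"dy":0,"dz":0,"yaw":0},{"dx":0,"dy":0,"dz":0,"yaw":0}]'
python3 - <<'E'
from h import *
im,c=look('w7.png');z=telemetry.state()['ee_pos'][2]-21+6
# plank stem end: column profile near centre
h=cv2.cvtColor(im,cv2.COLOR_RGB2HSV)
for v in range(120,240,6):
    r=h[v,270:370]; m=np.where((r[:,1]>60))[0]; print(v,(m.min()+270,m.max()+270,len(m)) if len(m) else None,end=' | ')
E
```

```text
time_s: 12.78
ee_pos: [562.8, -168.9, 101.6]
ee_rot: [-179.9, 0.0, 58.8]
force: [-0.0, 0.6, -0.9]
gripper_width: 15.5
gripper_force: 30.0
time_s: 13.9
ee_pos: [563.4, -169.7, 102.2]
ee_rot: [-179.9, -0.0, 92.0]
force: [0.1, -0.0, -0.3]
gripper_width: 16.2
gripper_force: 30.0
tcp [ 563.5 -169.7  102.3] [-180.    -0.    92.1]
120 (np.int64(270), np.int64(369), 100) | 126 (np.int64(270), np.int64(369), 100) | 132 (np.int64(270), np.int64(369), 100) | 138 (np.int64(270), np.int64(369), 100) | 144 None | 150 None | 156 None | 162 (np.int64(297), np.int64(337), 41) | 168 (np.int64(296), np.int64(338), 43) | 174 (np.int64(296), np.int64(338), 43) | 180 (np.int64(296), np.int64(338), 43) | 186 (np.int64(296), np.int64(337), 42) | 192 (np.int64(296), np.int64(337), 42) | 198 (np.int64(296), np.int64(337), 42) | 204 (np.int64(296), np.int64(337), 42) | 210 (np.int64(296), np.int64(337), 42) | 216 (np.int64(296), np.int64(337), 42) | 222 (np.int64(297), np.int64(337), 41) | 228 (np.int64(297), np.int64(337), 41) | 234 (np.int64(297), np.int64(337), 41) |
```

```bash
python3 -m crank '[{"dx":0.0005,"dy":-0.001,"dz":-0.03,"yaw":0},{"dx":0,"dy":0,"dz":-0.03,"yaw":0},{"dx":0,"dy":0,"dz":-0.02,"yaw":0},{"dx":0,"dy":0,"dz":-0.009,"yaw":0},{"dx":0,"dy":0,"dz":-0.006,"yaw":0},{"dx":0,"dy":0,"dz":0,"yaw":0},{"dx":0,"dy":0,"dz":0,"yaw":0}]'
python3 -m crank '[{"dx":0,"dy":0,"dz":0,"yaw":0},{"dx":0,"dy":0,"dz":0,"yaw":0},{"dx":0,"dy":0,"dz":0.05,"yaw":0},{"dx":0,"dy":0,"dz":0.05,"yaw":0},{"dx":0,"dy":0,"dz":0.05,"yaw":0},{"dx":0,"dy":0,"dz":0,"yaw":0}]' 0.4
python3 - <<'E'
from h import *
im,c=look('w8.png');blocks(im,c,44)
E
```

```text
time_s: 14.82
ee_pos: [564.7, -170.7, 27.9]
ee_rot: [179.9, 0.0, 92.1]
force: [-1.0, 0.8, 6.5]
gripper_width: 16.1
gripper_force: 30.0
time_s: 15.58
ee_pos: [566.4, -171.3, 150.2]
ee_rot: [179.6, 0.2, 92.1]
force: [-0.6, -0.7, -0.0]
gripper_width: 36.7
gripper_force: 0.0
tcp [ 564.9 -170.9  148. ] [1.798e+02 1.000e-01 9.210e+01]
block px [160. 234.] xy 451.4 -172.5 ang mod180 -88.0 size [14.3, 41.3]
block px [314. 234.] xy 563.8 -168.3 ang mod180 -88.1 size [15.5, 40.4]
```

View pics/w8.png

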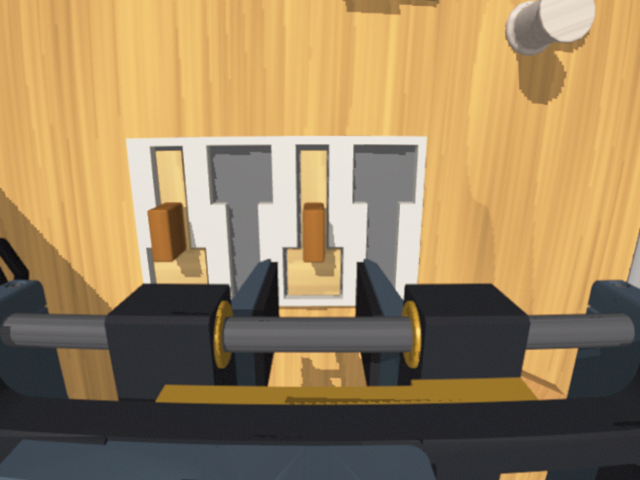

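Both templates lie flat in their pockets: C at (168,232) and B at (314,232). Template A is next.

```bash
python3 -m crank '[{"dx":0.003,"dy":0.025,"dz":0,"yaw":-1},{"dx":0.003,"dy":0.025,"dz":0,"yaw":-1},{"dx":0.003,"dy":0.025,"dz":0,"yaw":-1},{"dx":0.003,"dy":0.025,"dz":0,"yaw":-1},{"dx":0.003,"dy":0.025,"dz":0,"yaw":-1},{"dx":0.003,"dy":0.025,"dz":0,"yaw":-1},{"dx":0.003,"dy":0.025,"dz":0,"yaw":-1},{"dx":0.003,"dy":0.025,"dz":0,"yaw":-1},{"dx":0.003,"dy":0.025,"dz":0,"yaw":-1},{"dx":0.003,"dy":0.025,"dz":0,"yaw":-1}]' 0.6
python3 -m crank '[{"dx":0,"dy":0,"dz":0,"yaw":-1},{"dx":0,"dy":0,"dz":0,"yaw":-1},{"dx":0,"dy":0,"dz":0,"yaw":-1},{"dx":0,"dy":0,"dz":0,"yaw":-1},{"dx":0,"dy":0,"dz":0,"yaw":-1},{"dx":0,"dy":0,"dz":0,"yaw":-1},{"dx":0,"dy":0,"dz":0,"yaw":-1},{"dx":0,"dy":0,"dz":0,"yaw":-1},{"dx":0,"dy":0,"dz":0,"yaw":-0.75},{"dx":0,"dy":0,"dz":0,"yaw":0}]'
python3 - <<'E'
from h import *
im,c=look('w9.png');blocks(im,c,40)
E
```

```text
time_s: 16.88
ee_pos: [587.2, 30.0, 144.7]
ee_rot: [-179.9, 0.2, 41.9]
force: [0.8, 0.1, -0.1]
gripper_width: 54.7
gripper_force: 0.0
time_s: 18.12
ee_pos: [587.3, 29.4, 145.0]
ee_rot: [180.0, 0.2, -1.6]
force: [-0.1, 0.0, -0.2]
gripper_width: 54.8
gripper_force: 0.0
tcp [587.5  29.4 145.3] [180.    0.2  -1.6]
block px [576. 261.] xy 563.3 -168.3 ang mod180 88.2 size [16.2, 51.1]
block px [318. 233.] xy 590.5 28.3 ang mod180 -1.6 size [14.7, 38.7]
block px [308.  26.] xy 728.1 31.0 ang mod180 88.3 size [31.5, 41.5]
```

Move by (+3, −1, −124).

```bash
python3 -m crank '[{"dx":0.0038,"dy":-0.0012,"dz":-0.045,"yaw":0},{"dx":0,"dy":0,"dz":-0.045,"yaw":0},{"dx":0,"dy":0,"dz":-0.04,"yaw":0},{"dx":0,"dy":0,"dz":-0.025,"yaw":0},{"dx":0,"dy":0,"dz":0,"yaw":0}]' 0.6 30
python3 -m crank '[{"dx":0,"dy":0,"dz":0,"yaw":0},{"dx":0,"dy":0,"dz":0,"yaw":0},{"dx":0,"dy":0,"dz":0,"yaw":0},{"dx":0,"dy":0,"dz":0,"yaw":0},{"dx":0,"dy":0,"dz":0.05,"yaw":0},{"dx":0,"dy":0,"dz":0.05,"yaw":0},{"dx":0,"dy":0,"dz":0,"yaw":0},{"dx":0,"dy":0,"dz":0,"yaw":0}]' 0 30
```

```text
time_s: 18.8
ee_pos: [589.6, 28.4, 20.7]
ee_rot: [180.0, 0.3, -1.6]
force: [0.0, 0.0, 0.1]
gripper_width: 54.5
gripper_force: 0.0
time_s: 19.8
ee_pos: [590.5, 28.4, 102.1]
ee_rot: [180.0, 0.1, -1.7]
force: [-0.7, 0.6, -0.7]
gripper_width: 15.6
gripper_force: 30.0
```

```bash
python3 -m crank '[{"dx":0.0036,"dy":-0.0245,"dz":0,"yaw":1},{"dx":0.0036,"dy":-0.0245,"dz":0,"yaw":1},{"dx":0.0036,"dy":-0.0245,"dz":0,"yaw":1},{"dx":0.0036,"dy":-0.0245,"dz":0,"yaw":1},{"dx":0.0036,"dy":-0.0245,"dz":0,"yaw":1},{"dx":0.0036,"dy":-0.0245,"dz":0,"yaw":1},{"dx":0.0036,"dy":-0.0245,"dz":0,"yaw":1},{"dx":0.0036,"dy":-0.0245,"dz":0,"yaw":1},{"dx":0.0036,"dy":-0.0245,"dz":0,"yaw":1},{"dx":0.0036,"dy":-0.0245,"dz":0,"yaw":1}]'
python3 -m crank '[{"dx":0,"dy":0,"dz":0,"yaw":1},{"dx":0,"dy":0,"dz":0,"yaw":1},{"dx":0,"dy":0,"dz":0,"yaw":1},{"dx":0,"dy":0,"dz":0,"yaw":1},{"dx":0,"dy":0,"dz":0,"yaw":1},{"dx":0,"dy":0,"dz":0,"yaw":1},{"dx":0,"dy":0,"dz":0,"yaw":1},{"dx":0,"dy":0,"dz":0,"yaw":1},{"dx":0,"dy":0,"dz":0,"yaw":0.75},{"dx":0,"dy":0,"dz":0,"yaw":0}]'
python3 - <<'E'
from h import *
im,c=look('w10.png');z=telemetry.state()['ee_pos'][2]-20.7+6
h=cv2.cvtColor(im,cv2.COLOR_RGB2HSV)
for v in range(120,240,4):
    r=h[v,250:390]; m=np.where((r[:,1]>60))[0]; print(v,(m.min()+250,m.max()+250,len(m)) if len(m) else None,end=' | ')
E
```

```text
time_s: 21.05
ee_pos: [618.9, -167.8, 100.5]
ee_rot: [-179.8, 0.1, 48.5]
force: [0.4, 0.4, -0.6]
gripper_width: 15.9
gripper_force: 30.0
time_s: 22.3
ee_pos: [619.0, -167.3, 100.9]
ee_rot: [-179.8, -0.1, 92.1]
force: [-0.1, -0.4, -0.0]
gripper_width: 16.0
gripper_force: 30.0
tcp [ 619.2 -167.3  101.2] [-1.798e+02 -1.000e-01  9.200e+01]
120 (np.int64(250), np.int64(389), 140) | 124 (np.int64(250), np.int64(389), 140) | 128 (np.int64(250), np.int64(389), 140) | 132 (np.int64(250), np.int64(389), 140) | 136 (np.int64(250), np.int64(389), 140) | 140 (np.int64(250), np.int64(389), 36) | 144 (np.int64(367), np.int64(389), 23) | 148 (np.int64(368), np.int64(389), 22) | 152 (np.int64(367), np.int64(389), 23) | 156 (np.int64(367), np.int64(389), 23) | 160 (np.int64(250), np.int64(389), 24) | 164 (np.int64(250), np.int64(389), 119) | 168 (np.int64(250), np.int64(389), 118) | 172 (np.int64(250), np.int64(389), 118) | 176 (np.int64(250), np.int64(389), 117) | 180 (np.int64(250), np.int64(389), 117) | 184 (np.int64(250), np.int64(389), 118) | 188 (np.int64(250), np.int64(389), 118) | 192 (np.int64(250), np.int64(389), 118) | 196 (np.int64(250), np.int64(389), 118) | 200 (np.int64(250), np.int64(389), 118) | 204 (np.int64(250), np.int64(389), 119) | 208 (np.int64(250), np.int64(389), 118) | 212 (np.int64(250), np.int64(389), 118) | 216 (np.int64(250), np.int64(389), 118) | 220 (np.int64(250), np.int64(389), 118) | 224 (np.int64(250), np.int64(389), 118) | 228 (np.int64(250), np.int64(389), 119) | 232 (np.int64(250), np.int64(389), 120) | 236 (np.int64(250), np.int64(389), 120) |
```

```bash
python3 -m crank '[{"dx":0.0006,"dy":-0.0008,"dz":-0.03,"yaw":0},{"dx":0,"dy":0,"dz":-0.03,"yaw":0},{"dx":0,"dy":0,"dz":-0.02,"yaw":0},{"dx":0,"dy":0,"dz":-0.008,"yaw":0},{"dx":0,"dy":0,"dz":-0.006,"yaw":0},{"dx":0,"dy":0,"dz":0,"yaw":0},{"dx":0,"dy":0,"dz":0,"yaw":0}]'
python3 -m crank '[{"dx":0,"dy":0,"dz":0,"yaw":0},{"dx":0,"dy":0,"dz":0,"yaw":0},{"dx":0,"dy":0,"dz":0.05,"yaw":0},{"dx":0,"dy":0,"dz":0.05,"yaw":0},{"dx":0,"dy":0,"dz":0.05,"yaw":0},{"dx":0,"dy":0,"dz":0.05,"yaw":0}]' 0.4
python3 - <<'E'
from h import *
im,c=look('w11.png');blocks(im,c,44)
E
```

```text
time_s: 23.22
ee_pos: [621.2, -168.3, 28.6]
ee_rot: [179.9, 0.0, 92.1]
force: [-0.9, 0.6, 4.1]
gripper_width: 15.8
gripper_force: 30.0
time_s: 23.98
ee_pos: [620.4, -168.2, 188.7]
ee_rot: [-180.0, -0.0, 92.1]
force: [0.2, 0.7, 0.2]
gripper_width: 36.7
gripper_force: 0.0
tcp [ 623.2 -168.9  195. ] [179.4   0.2  92.1]
block px [318. 224.] xy 620.3 -166.6 ang mod180 -87.9 size [15.0, 39.6]
block px [249. 225.] xy 563.9 -168.8 ang mod180 -87.8 size [14.1, 40.5]
block px [117. 225.] xy 451.7 -172.6 ang mod180 -87.8 size [14.0, 41.8]
```

```bash
python3 -m crank '[{"dx":-0.0037,"dy":0.0476,"dz":0.011,"yaw":1},{"dx":-0.0037,"dy":0.0476,"dz":0.011,"yaw":1},{"dx":-0.0037,"dy":0.0476,"dz":0.011,"yaw":1},{"dx":-0.0037,"dy":0.0476,"dz":0.011,"yaw":1},{"dx":-0.0037,"dy":0.0476,"dz":0.011,"yaw":1},{"dx":-0.0037,"dy":0.0476,"dz":0.011,"yaw":1},{"dx":-0.0037,"dy":0.0476,"dz":0.011,"yaw":1},{"dx":-0.0037,"dy":0.0476,"dz":0.011,"yaw":1},{"dx":-0.0037,"dy":0.0476,"dz":0.011,"yaw":1},{"dx":-0.0037,"dy":0.0476,"dz":0.011,"yaw":1}]'
python3 -m crank '[{"dx":0,"dy":0,"dz":0,"yaw":1},{"dx":0,"dy":0,"dz":0,"yaw":1},{"dx":0,"dy":0,"dz":0,"yaw":1},{"dx":0,"dy":0,"dz":0,"yaw":1},{"dx":0,"dy":0,"dz":0,"yaw":1},{"dx":0,"dy":0,"dz":0,"yaw":1},{"dx":0,"dy":0,"dz":0,"yaw":0.7},{"dx":0,"dy":0,"dz":0,"yaw":0},{"dx":0,"dy":0,"dz":0,"yaw":0}]' 0.5
python3 - <<'E'
from h import *
import json
im,c=look('w12.png');json.dump({k:np.array(v).tolist() for k,v in c.items()},open('w12.json','w'))
E
```

```text
time_s: 25.28
ee_pos: [590.7, 213.8, 275.5]
ee_rot: [-180.0, -0.0, 142.3]
force: [0.2, -0.8, 0.2]
gripper_width: 36.2
gripper_force: 0.0
time_s: 26.4
ee_pos: [590.9, 212.6, 275.4]
ee_rot: [-180.0, -0.0, 175.5]
force: [0.0, -0.0, -0.2]
gripper_width: 45.5
gripper_force: 0.0
tcp [590.9 212.6 275.4] [-180.    -0.   175.6]
```

View pics/w12.png

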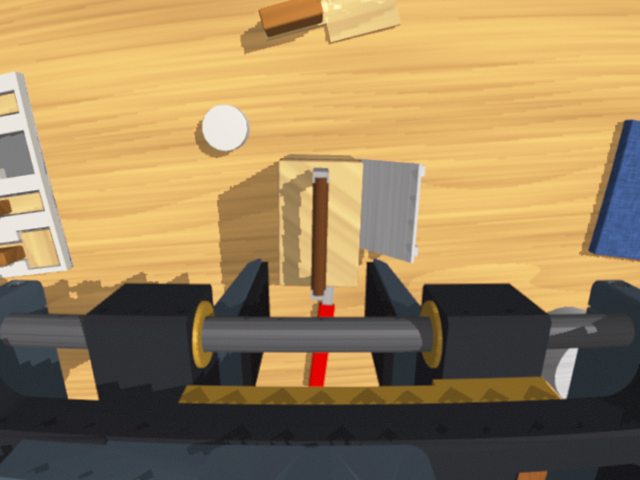

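Wrist view: bar straight down at column 320, rows 170–296; box top from (279,158) to (357,287); the rest's upper edge from (422,163) to (412,262), so the rest is turned a few degrees relative to the box. Tape is at (225,128).

```bash
python3 - <<'E'
from h import *
import json
c={k:np.array(v) for k,v in json.load(open('w12.json')).items()}
def two(n,a,b,z):
    p,q=pt(c,*a,z)[:2],pt(c,*b,z)[:2];d=p-q;print(n,p.round(1),q.round(1),((p+q)/2).round(1),np.degrees(np.arctan2(d[1],d[0])).round(1),np.linalg.norm(d).round(1));return (p+q)/2,d/np.linalg.norm(d)
two('bar',(319.5,295),(320.5,172),158)
two('boxfront',(280,285),(279,159),120);two('boxrear',(357,287),(363,161),120)
m,d=two('rest top',(412,262),(422,163),66)
n=np.array([-d[1],d[0]]);print('rest origin',m-(3+66*np.tan(np.radians(42)))*n,'angle',np.degrees(np.arctan2(n[1],n[0])))
E
```

```text
bar [638.7 210.8] [543.1 218.8] [590.9 214.8] -4.8 95.9
boxfront [642.9 175.6] [533.5 186. ] [588.2 180.8] -5.4 109.9
boxrear [650.2 243.7] [540.4 254.3] [595.3 249. ] -5.5 110.3
rest top [649.9 305.8] [550.3 317.1] [600.1 311.5] -6.5 100.2
rest origin [593.06441359 249.42937863] angle 83.53966809710107
```

```bash
python3 -m crank '[{"dx":0,"dy":0.002,"dz":-0.045,"yaw":0},{"dx":0,"dy":0,"dz":-0.045,"yaw":0},{"dx":0,"dy":0,"dz":-0.04,"yaw":0},{"dx":0,"dy":0,"dz":-0.02,"yaw":0},{"dx":0,"dy":0,"dz":-0.013,"yaw":0},{"dx":0,"dy":0,"dz":0,"yaw":0}]' 0.45 12
python3 -m crank '[{"dx":0,"dy":0,"dz":0,"yaw":0},{"dx":0,"dy":0,"dz":0,"yaw":0},{"dx":0,"dy":0,"dz":0,"yaw":0},{"dx":0,"dy":0,"dz":0,"yaw":0},{"dx":0,"dy":0,"dz":0,"yaw":0}]' 0 12
python3 - <<'E'
import numpy as np
p=None
for t in (0,6,12,18,24,30,36,42):
    r=np.radians(t);s=-35*np.cos(r)+154*np.sin(r);z=35*np.sin(r)+154*np.cos(r)
    q=np.array([s*.1,s*.995,z]);
    if p is not None:print(t,((q-p)/800).round(4),(s+35).round(1),z.round(1))
    p=q
E
```

```text
time_s: 27.2
ee_pos: [591.1, 214.3, 145.2]
ee_rot: [180.0, 0.0, 175.6]
force: [-0.2, -0.5, -0.1]
gripper_width: 41.0
gripper_force: 0.0
time_s: 27.82
ee_pos: [591.1, 214.3, 145.7]
ee_rot: [180.0, 0.0, 175.6]
force: [-0.6, 0.4, 3.3]
gripper_width: 11.4
gripper_force: 12.0
6 [0.002  0.0203 0.0035] 16.3 156.8
12 [0.0021 0.0205 0.0014] 32.8 157.9
18 [ 0.0021  0.0205 -0.0008] 49.3 157.3
24 [ 0.002   0.0203 -0.0029] 65.7 154.9
30 [ 0.002   0.0199 -0.0051] 81.7 150.9
36 [ 0.0019  0.0193 -0.0071] 97.2 145.2
42 [ 0.0019  0.0184 -0.0091] 112.0 137.9
```

Halve the rows for a gentle tilt, up to 36° first.

```bash
python3 -m crank '[{"dx":0.001,"dy":0.0102,"dz":0.0018,"yaw":0},{"dx":0.001,"dy":0.0102,"dz":0.0017,"yaw":0},{"dx":0.001,"dy":0.0102,"dz":0.0007,"yaw":0},{"dx":0.001,"dy":0.0102,"dz":0.0007,"yaw":0},{"dx":0.001,"dy":0.0102,"dz":-0.0004,"yaw":0},{"dx":0.001,"dy":0.0102,"dz":-0.0004,"yaw":0},{"dx":0.001,"dy":0.0102,"dz":-0.0014,"yaw":0},{"dx":0.001,"dy":0.0102,"dz":-0.0014,"yaw":0},{"dx":0,"dy":0,"dz":0,"yaw":0}]'
python3 -m crank '[{"dx":0.001,"dy":0.01,"dz":-0.0025,"yaw":0},{"dx":0.001,"dy":0.01,"dz":-0.0025,"yaw":0},{"dx":0.001,"dy":0.0097,"dz":-0.0035,"yaw":0},{"dx":0.001,"dy":0.0097,"dz":-0.0035,"yaw":0},{"dx":0,"dy":0,"dz":0,"yaw":0},{"dx":0,"dy":0,"dz":0,"yaw":0}]'
```

```text
time_s: 28.95
ee_pos: [597.2, 280.3, 146.0]
ee_rot: [180.0, -0.0, 175.6]
force: [-1.2, -0.3, -0.1]
gripper_width: 12.0
gripper_force: 12.0
time_s: 29.7
ee_pos: [600.4, 311.1, 136.5]
ee_rot: [180.0, -0.0, 175.6]
force: [-2.5, -0.8, -0.1]
gripper_width: 11.7
gripper_force: 12.0
```

```bash
python3 -m crank '[{"dx":0.001,"dy":0.0092,"dz":-0.0044,"yaw":0},{"dx":0.001,"dy":0.0068,"dz":-0.0036,"yaw":0},{"dx":0,"dy":0,"dz":0,"yaw":0},{"dx":0,"dy":0,"dz":0,"yaw":0},{"dx":0,"dy":0,"dz":0,"yaw":0}]'
python3 - <<'E'
from h import *
grab('side','side2.png')
E
```

```text
time_s: 30.32
ee_pos: [602.1, 323.7, 130.2]
ee_rot: [180.0, -0.0, 175.6]
force: [-0.7, 0.8, -1.1]
gripper_width: 11.6
gripper_force: 12.0
```

View pics/side2.png

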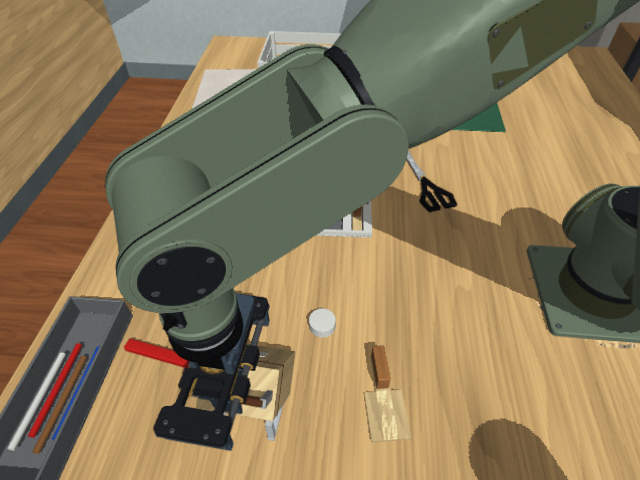

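The box leans back in the gripper and the paddle is untouched at (385,400). I'll release with a small opening and lift clear.

```bash
python3 -m crank '[{"dx":0,"dy":0,"dz":0,"yaw":0},{"dx":0,"dy":0,"dz":0,"yaw":0},{"dx":0,"dy":0,"dz":0,"yaw":0},{"dx":0,"dy":0,"dz":0.02,"yaw":0},{"dx":0,"dy":0,"dz":0.03,"yaw":0},{"dx":0,"dy":0,"dz":0.05,"yaw":0},{"dx":0,"dy":0,"dz":0.06,"yaw":0},{"dx":0,"dy":0,"dz":0,"yaw":0},{"dx":0,"dy":0,"dz":0,"yaw":0}]' 0.3
python3 - <<'E'
from h import *
import json
im,c=look('w13.png');json.dump({k:np.array(v).tolist() for k,v in c.items()},open('w13.json','w'))
E
```

```text
time_s: 31.5
ee_pos: [602.0, 323.8, 258.7]
ee_rot: [180.0, 0.0, 175.6]
force: [0.1, 0.2, -0.8]
gripper_width: 27.5
gripper_force: 0.0
tcp [601.7 323.6 257.6] [-1.800e+02 -1.000e-01  1.756e+02]
```

View pics/w13.png

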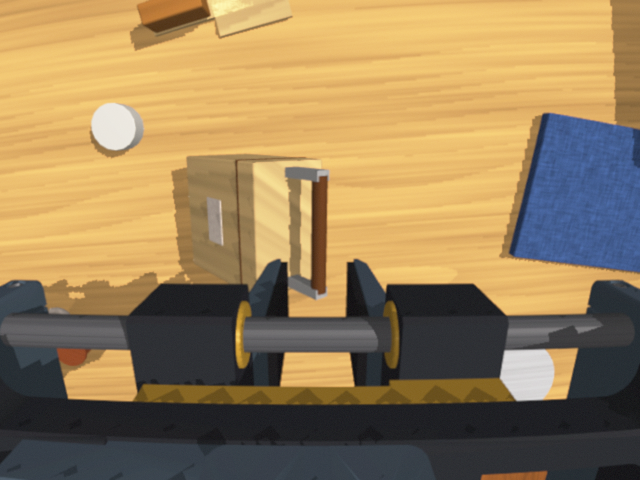

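The box is leaning on its rest, with its front face visible and the bar at column 320. On to the paddle.

```bash
python3 -m crank '[{"dx":-0.0254,"dy":-0.0155,"dz":0,"yaw":-1},{"dx":-0.0254,"dy":-0.0155,"dz":0,"yaw":-1},{"dx":-0.0254,"dy":-0.0155,"dz":-0.017,"yaw":-1},{"dx":-0.0254,"dy":-0.0155,"dz":-0.017,"yaw":-1},{"dx":-0.0254,"dy":-0.0155,"dz":-0.017,"yaw":-1},{"dx":-0.0254,"dy":-0.0155,"dz":-0.017,"yaw":-1},{"dx":-0.0254,"dy":-0.0155,"dz":-0.017,"yaw":-1},{"dx":-0.0254,"dy":-0.0155,"dz":-0.017,"yaw":-1},{"dx":-0.0254,"dy":-0.0155,"dz":-0.017,"yaw":-1},{"dx":-0.0254,"dy":-0.0155,"dz":-0.017,"yaw":-1}]'
python3 -m crank '[{"dx":0,"dy":0,"dz":0,"yaw":-1},{"dx":0,"dy":0,"dz":0,"yaw":-1},{"dx":0,"dy":0,"dz":0,"yaw":-1},{"dx":0,"dy":0,"dz":0,"yaw":-1},{"dx":0,"dy":0,"dz":0,"yaw":-1},{"dx":0,"dy":0,"dz":0,"yaw":0},{"dx":0,"dy":0,"dz":0,"yaw":0}]' 0.6
python3 - <<'E'
from h import *
im,c=look('w14.png');blocks(im,c,38)
import json
c0={k:np.array(v) for k,v in json.load(open('w13.json')).items()}
p,q=pt(c0,321,293,138)[:2],pt(c0,321,172,138)[:2];print('leaning bar',p,q,(p+q)/2)
p,q=pt(c0,241,283,137-0)[:2],pt(c0,238,160,137)[:2]
E
```

```text
time_s: 32.8
ee_pos: [397.3, 199.0, 147.9]
ee_rot: [-179.9, -0.0, 125.4]
force: [0.2, 1.3, 0.0]
gripper_width: 27.3
gripper_force: 0.0
time_s: 33.67
ee_pos: [398.5, 199.6, 148.9]
ee_rot: [-179.9, 0.0, 100.7]
force: [-0.2, -0.5, 0.7]
gripper_width: 54.9
gripper_force: 0.0
tcp [398.6 199.7 149. ] [-180.     0.   100.6]
block px [320. 230.] xy 398.6 204.1 ang mod180 -79.3 size [20.4, 62.8]
leaning bar [649.73793503 323.26064088] [554.6221179 330.3297423] [602.18002647 326.79519159]
```

```bash
python3 -m crank '[{"dx":0,"dy":0.0023,"dz":-0.045,"yaw":0},{"dx":0,"dy":0,"dz":-0.045,"yaw":0},{"dx":0,"dy":0,"dz":-0.04,"yaw":0},{"dx":0,"dy":0,"dz":-0.02,"yaw":0},{"dx":0,"dy":0,"dz":-0.0125,"yaw":0},{"dx":0,"dy":0,"dz":0,"yaw":0}]' 0.6 40
python3 -m crank '[{"dx":0,"dy":0,"dz":0,"yaw":0},{"dx":0,"dy":0,"dz":0,"yaw":0},{"dx":0,"dy":0,"dz":0,"yaw":0},{"dx":0,"dy":0,"dz":0,"yaw":0},{"dx":0,"dy":0,"dz":0.05,"yaw":0},{"dx":0,"dy":0,"dz":0.03,"yaw":0},{"dx":0,"dy":0,"dz":0,"yaw":0},{"dx":0,"dy":0,"dz":0,"yaw":0}]' 0 40
```

```text
time_s: 34.48
ee_pos: [398.7, 201.6, 19.1]
ee_rot: [-179.9, 0.0, 100.6]
force: [-0.5, -0.5, -0.1]
gripper_width: 54.8
gripper_force: 0.0
time_s: 35.48
ee_pos: [398.2, 201.3, 82.5]
ee_rot: [-179.9, 0.0, 100.6]
force: [0.5, -0.3, -1.1]
gripper_width: 19.3
gripper_force: 40.0
```

```bash
python3 -m crank '[{"dx":0.0218,"dy":-0.0206,"dz":0,"yaw":-0.328},{"dx":0.0218,"dy":-0.0206,"dz":0,"yaw":-0.328},{"dx":0.0218,"dy":-0.0206,"dz":0,"yaw":-0.328},{"dx":0.0218,"dy":-0.0206,"dz":0,"yaw":-0.328},{"dx":0.0218,"dy":-0.0206,"dz":0,"yaw":-0.328},{"dx":0.0218,"dy":-0.0206,"dz":0,"yaw":-0.328},{"dx":0.0218,"dy":-0.0206,"dz":0,"yaw":-0.328},{"dx":0.0218,"dy":-0.0206,"dz":0,"yaw":-0.328},{"dx":0.0218,"dy":-0.0206,"dz":0,"yaw":-0.328},{"dx":0.0218,"dy":-0.0206,"dz":0,"yaw":-0.328}]'
python3 -m crank '[{"dx":0,"dy":0,"dz":-0.04,"yaw":0},{"dx":0,"dy":0,"dz":-0.028,"yaw":0},{"dx":0,"dy":0,"dz":-0.008,"yaw":0},{"dx":0,"dy":0,"dz":0,"yaw":0},{"dx":0,"dy":0,"dz":0,"yaw":0}]'
python3 - <<'E'
from h import *
import json
im,c=look('w15.png');json.dump({k:np.array(v).tolist() for k,v in c.items()},open('w15.json','w'))
E
```

```text
time_s: 36.72
ee_pos: [574.4, 35.8, 83.2]
ee_rot: [-180.0, 0.0, 84.1]
force: [-0.6, 0.2, -1.3]
gripper_width: 19.8
gripper_force: 40.0
time_s: 37.35
ee_pos: [574.2, 36.8, 23.6]
ee_rot: [179.9, -0.0, 84.2]
force: [0.7, -0.0, -0.7]
gripper_width: 19.8
gripper_force: 40.0
tcp [574.2  36.9  23.7] [179.9  -0.   84.2]
```

View pics/w15.png

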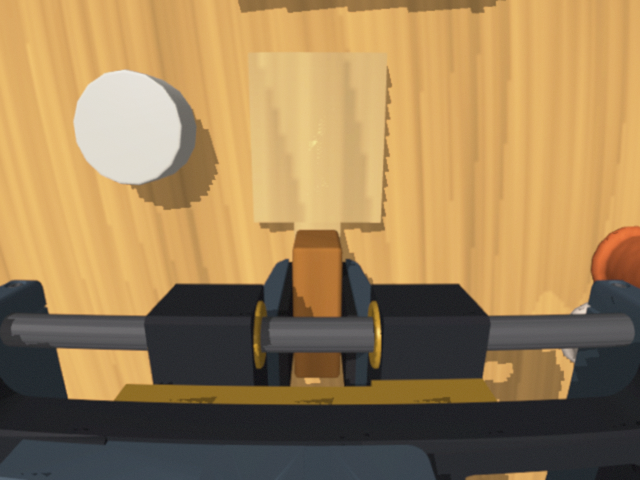

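The view shows the held paddle, blade front edge at (248–388,53), tape clear at left (130,127), spool at right (620,260), and the shadow of the box's raised front edge at the top.

```bash
python3 - <<'E'
from h import *
import json
c={k:np.array(v) for k,v in json.load(open('w15.json')).items()}
e=np.array([pt(c,u,v,9.7)[:2] for u,v in((248,53),(388,53))]);m=e.mean(0);print(e,m)
b=np.array([pt(c,u,v,9.7)[:2] for u,v in((260,222),(381,222))]);print(b.mean(0),np.linalg.norm(e[1]-e[0]))
s=np.array([574.2,36.9]);print('tip-tcp',m-s,np.linalg.norm(m-s))
a=np.radians(84);u=np.array([np.cos(a),np.sin(a)]);n=np.array([-u[1],u[0]]);o=np.array([593.3,249.]);print('rest x,y',(m-o)@u,(m-o)@n)
p=o-45*u;print('move',p-m,(p-m)/800)
E
```

```text
[[554.85945588 147.03643304]
 [614.77539385 140.96973615]] [584.81742486 144.00308459]
[578.48868657  69.71226065] 60.22229183343299
tip-tcp [ 10.61742486 107.10308459] 107.62806529909513
rest x,y -105.30840186214861 -2.5390595138171146
move [ 3.77879429 60.24343012] [0.00472349 0.07530429]
```

```bash
python3 -m crank '[{"dx":0,"dy":0,"dz":-0.0045,"yaw":0},{"dx":0,"dy":0,"dz":0,"yaw":0},{"dx":0.001,"dy":0.015,"dz":0,"yaw":0},{"dx":0.001,"dy":0.0155,"dz":0,"yaw":0},{"dx":0.001,"dy":0.0155,"dz":0,"yaw":0},{"dx":0.001,"dy":0.0155,"dz":0,"yaw":0},{"dx":0.001,"dy":0.0155,"dz":0,"yaw":0},{"dx":0,"dy":0,"dz":0,"yaw":0},{"dx":0,"dy":0,"dz":0,"yaw":0},{"dx":0,"dy":0,"dz":0,"yaw":0}]'
```

```text
time_s: 38.65
ee_pos: [577.9, 100.6, 19.7]
ee_rot: [179.9, -0.1, 84.2]
force: [-0.7, 3.2, 5.4]
gripper_width: 19.5
gripper_force: 40.0
```

```bash
python3 -m crank '[{"dx":0,"dy":0,"dz":0,"yaw":0},{"dx":0,"dy":0,"dz":0,"yaw":0},{"dx":0,"dy":0,"dz":0,"yaw":0},{"dx":0,"dy":-0.01,"dz":0.05,"yaw":0},{"dx":0,"dy":-0.02,"dz":0.06,"yaw":0},{"dx":0,"dy":0,"dz":0.06,"yaw":0},{"dx":0,"dy":0,"dz":0.06,"yaw":0},{"dx":0,"dy":0,"dz":0,"yaw":0},{"dx":0,"dy":0,"dz":0,"yaw":0}]' 0.4
python3 - <<'E'
from h import *
im,c=look('w16.png');blocks(im,c,38)
cv2.imwrite('pics/x.png',im[:300,:,::-1])
E
```

```text
time_s: 39.78
ee_pos: [576.6, 74.3, 202.2]
ee_rot: [-179.9, 0.0, 84.2]
force: [0.3, -0.5, -1.5]
gripper_width: 36.7
gripper_force: 0.0
tcp [576.3  74.3 201.4] [-179.8    0.    84.2]
block px [496. 249.] xy 734.8 32.0 ang mod180 -30.7 size [42.0, 68.0]
block px [315. 190.] xy 577.1 101.2 ang mod180 84.2 size [20.1, 60.0]
```

```bash
python3 -m crank '[{"dx":0.0032,"dy":0.0313,"dz":0.033,"yaw":1},{"dx":0.0032,"dy":0.0313,"dz":0.033,"yaw":1},{"dx":0.0032,"dy":0.0313,"dz":0.033,"yaw":1},{"dx":0.0032,"dy":0.0313,"dz":0,"yaw":1},{"dx":0.0032,"dy":0.0313,"dz":0,"yaw":1},{"dx":0.0032,"dy":0.0313,"dz":0,"yaw":1},{"dx":0.0032,"dy":0.0313,"dz":0,"yaw":1},{"dx":0.0032,"dy":0.0313,"dz":0,"yaw":1},{"dx":0.0032,"dy":0.0313,"dz":0,"yaw":1},{"dx":0.0032,"dy":0.0313,"dz":0,"yaw":1}]' 0.3
python3 -m crank '[{"dx":0,"dy":0,"dz":0,"yaw":1},{"dx":0,"dy":0,"dz":0,"yaw":1},{"dx":0,"dy":0,"dz":0,"yaw":1},{"dx":0,"dy":0,"dz":0,"yaw":1},{"dx":0,"dy":0,"dz":0,"yaw":1},{"dx":0,"dy":0,"dz":0,"yaw":1},{"dx":0,"dy":0,"dz":0,"yaw":1},{"dx":0,"dy":0,"dz":0,"yaw":1},{"dx":0,"dy":0,"dz":0,"yaw":0.3},{"dx":0,"dy":0,"dz":0,"yaw":0}]'
python3 - <<'E'
from h import *
im,c=look('w17.png')
h=cv2.cvtColor(im,cv2.COLOR_RGB2HSV);m=cv2.inRange(h,(0,100,20),(14,255,140));m[300:]=0;m[:150]=0;m[:,:250]=0;m[:,400:]=0
k=max(cv2.findContours(m,0,2)[0],key=cv2.contourArea);px=cv2.boundingRect(k);print(px)
x,y,w,hh=px;print(pt(c,x+w/2,y+hh/2,138))
E
```

```text
time_s: 41.08
ee_pos: [602.5, 325.4, 279.6]
ee_rot: [-179.8, -0.1, 134.4]
force: [-0.3, -0.1, 0.8]
gripper_width: 27.7
gripper_force: 0.0
time_s: 42.32
ee_pos: [602.7, 324.8, 280.9]
ee_rot: [-179.9, -0.1, 175.6]
force: [0.4, -0.3, 0.2]
gripper_width: 27.4
gripper_force: 0.0
tcp [602.8 324.8 281.3] [-1.800e+02 -1.000e-01  1.756e+02]
(311, 173, 15, 110)
[602.26662473 325.89068995 138.        ]
```

```bash
python3 -m crank '[{"dx":-0.0005,"dy":0.001,"dz":-0.045,"yaw":0},{"dx":0,"dy":0,"dz":-0.045,"yaw":0},{"dx":0,"dy":0,"dz":-0.045,"yaw":0},{"dx":0,"dy":0,"dz":-0.03,"yaw":0},{"dx":0,"dy":0,"dz":-0.023,"yaw":0},{"dx":0,"dy":0,"dz":0,"yaw":0},{"dx":0,"dy":0,"dz":0,"yaw":0}]' 0.3 12
python3 -m crank '[{"dx":0,"dy":0,"dz":0,"yaw":0},{"dx":0,"dy":0,"dz":0,"yaw":0},{"dx":0,"dy":0,"dz":0,"yaw":0},{"dx":0,"dy":0,"dz":0,"yaw":0}]' 0 12
```

```text
time_s: 43.25
ee_pos: [603.0, 325.9, 132.7]
ee_rot: [179.9, 0.1, 175.7]
force: [-0.9, -0.5, 0.5]
gripper_width: 27.5
gripper_force: 0.0
time_s: 43.75
ee_pos: [602.8, 325.7, 132.6]
ee_rot: [180.0, 0.1, 175.7]
force: [0.3, -0.8, 4.5]
gripper_width: 11.2
gripper_force: 12.0
```

```bash
python3 -m crank '[{"dx":-0.001,"dy":-0.0092,"dz":0.0046,"yaw":0},{"dx":-0.001,"dy":-0.0092,"dz":0.0045,"yaw":0},{"dx":-0.001,"dy":-0.0097,"dz":0.0036,"yaw":0},{"dx":-0.001,"dy":-0.0097,"dz":0.0035,"yaw":0},{"dx":-0.001,"dy":-0.01,"dz":0.0026,"yaw":0},{"dx":-0.001,"dy":-0.01,"dz":0.0025,"yaw":0},{"dx":-0.001,"dy":-0.0102,"dz":0.0015,"yaw":0},{"dx":-0.001,"dy":-0.0102,"dz":0.0014,"yaw":0},{"dx":0,"dy":0,"dz":0,"yaw":0}]'
python3 -m crank '[{"dx":-0.001,"dy":-0.0102,"dz":0.0004,"yaw":0},{"dx":-0.001,"dy":-0.0102,"dz":0.0004,"yaw":0},{"dx":-0.001,"dy":-0.0102,"dz":-0.0007,"yaw":0},{"dx":-0.0008,"dy":-0.008,"dz":-0.0006,"yaw":0},{"dx":0,"dy":0,"dz":0,"yaw":0},{"dx":0,"dy":0,"dz":0,"yaw":0}]'
```

```text
time_s: 44.88
ee_pos: [596.0, 262.2, 151.1]
ee_rot: [-180.0, -0.0, 175.7]
force: [1.3, 0.7, 0.3]
gripper_width: 11.4
gripper_force: 12.0
time_s: 45.62
ee_pos: [593.0, 232.2, 150.7]
ee_rot: [-180.0, -0.0, 175.7]
force: [1.1, 0.3, -0.9]
gripper_width: 11.1
gripper_force: 12.0
```

```bash
python3 -m crank '[{"dx":-0.0003,"dy":-0.003,"dz":-0.0004,"yaw":0},{"dx":-0.0003,"dy":-0.002,"dz":-0.0004,"yaw":0},{"dx":0,"dy":0,"dz":0,"yaw":0},{"dx":0,"dy":0,"dz":0,"yaw":0},{"dx":0,"dy":0,"dz":0,"yaw":0}]'
```

```text
time_s: 46.25
ee_pos: [593.1, 228.5, 150.8]
ee_rot: [180.0, 0.1, 175.7]
force: [1.5, 1.7, 4.8]
gripper_width: 11.3
gripper_force: 12.0
```

```bash
python3 -m crank '[{"dx":0,"dy":0,"dz":0,"yaw":0},{"dx":0,"dy":0,"dz":0,"yaw":0},{"dx":0,"dy":0,"dz":0,"yaw":0},{"dx":0,"dy":0,"dz":0.03,"yaw":0},{"dx":0,"dy":0,"dz":0.05,"yaw":0},{"dx":0,"dy":0,"dz":0.06,"yaw":0},{"dx":0,"dy":-0.05,"dz":0.03,"yaw":0},{"dx":-0.02,"dy":-0.07,"dz":0,"yaw":0},{"dx":-0.03,"dy":-0.07,"dz":0,"yaw":0},{"dx":-0.05,"dy":-0.05,"dz":0,"yaw":0}]' 0.3
python3 -m crank '[{"dx":-0.06,"dy":-0.04,"dz":0,"yaw":0},{"dx":-0.06,"dy":-0.04,"dz":0,"yaw":0},{"dx":-0.04,"dy":-0.04,"dz":0,"yaw":0},{"dx":0,"dy":0,"dz":0,"yaw":0},{"dx":0,"dy":0,"dz":0,"yaw":0}]'
python3 - <<'E'
from h import *
t=grab('top','top9.png');s=grab('side','side9.png')
cv2.imwrite('pics/comb.png',np.vstack([cv2.resize(t[165:325,150:510],None,fx=2,fy=2,interpolation=2),cv2.resize(s[180:380,160:520],None,fx=2,fy=2,interpolation=2)[:280]])[:,:,::-1])
cv2.imwrite('pics/full.png',t[:,:,::-1])
E
```

```text
time_s: 47.5
ee_pos: [511.9, 34.0, 285.5]
ee_rot: [-179.9, -0.0, 175.6]
force: [0.4, -0.1, -0.1]
gripper_width: 27.4
gripper_force: 0.0
time_s: 48.12
ee_pos: [385.1, -59.6, 286.2]
ee_rot: [180.0, 0.0, 175.7]
force: [-0.1, -0.2, -0.4]
gripper_width: 27.4
gripper_force: 0.0
```

View pics/comb.png

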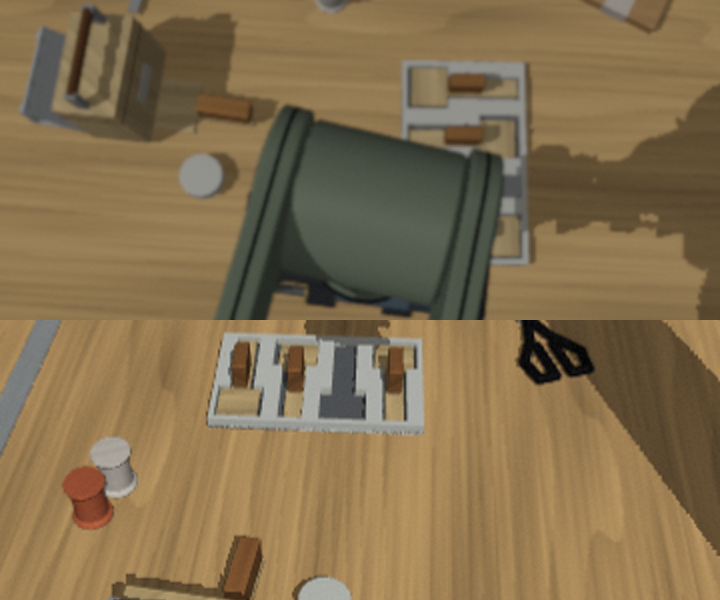

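The final picture shows the box back down on the blade, the paddle's grip in front of it, and three templates in their compartments. The spools, tape and shears haven't moved. One last numeric check for the paddle, the bar and any fourth template, then hand in.

```bash
python3 - <<'E'
from h import *
for n,f in(('top','top9.png'),('side','side9.png')):
    im=cv2.imread('pics/'+f)[:,:,::-1].copy();c=eyes.calibration(n)
    h=cv2.cvtColor(im,cv2.COLOR_RGB2HSV);m=cv2.inRange(h,(4,130,60),(14,255,200))
    for k in cv2.findContours(m,0,2)[0]:
        if 50<cv2.contourArea(k)<900:
            (u,v),wh,_=cv2.minAreaRect(k);print(n,(round(u),round(v)),np.round(wh),pt(c,u,v,38)[:2].round(0))
E
```

```text
top (616, 227) [15. 23.] [ 600. -699.]
top (298, 152) [23. 17.] [734.  30.]
top (226, 137) [10. 49.] [763. 196.]
side (59, 404) [  6. 108.] [878. 313.]
side (247, 328) [63.  6.] [626. 161.]
side (282, 304) [14. 32.] [575. 107.]
side (204, 268) [32. 21.] [735.  40.]
side (357, 204) [21.  6.] [ 453. -163.]
side (308, 204) [21.  7.] [ 559. -154.]
side (280, 202) [ 8. 22.] [ 620. -156.]
```

```bash
python3 -c "
from workcell import ticket
print(ticket.job_done())"
```

```text
the job is handed in; nothing more can be done
None
```

I handed the job in, but no verdict came back: the box is lowered onto the blade (by my measurements about 28 mm under the front and central), and the three templates I found lie flat in compartments of their own; I saw no fourth template, and nothing else was moved.

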